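Zero a nipping press and set its daylight

ROBOT

A 7-joint arm with a two-finger parallel gripper is mounted at the origin on a cart in front of the work surface, level with it; the furniture and walls round the work are solid. World frame = base frame: x ahead of the robot, y to its left, z up, the work surface at z = 0. Lengths are in mm, angles in rad, forces in N, time in s.
With the tool pointing down it reaches from about 350 to 900 mm from the base axis. Payload 7.2 kg.
Tool frame: the origin (TCP) lies at the very end of the fingers, on their centre line; the grasp point (between the pads) lies 19 mm behind it; z points along the fingers, y is the line along which they close (so a half turn about z gives the same grasp; the last joint's range is limited). The gripper opens to 85 mm and grips with 20 to 120 N. Pads are 22 mm wide; open, the fingers measure 114 mm over their backs; the gripper's body (76 mm by 85 mm) begins 54 mm behind the grasp point. The pads swing forward as they close: fully open they stand 13 mm farther back than shut.
Start: joints at [1.151, 0.411, -0.013, 1.596, 0.006, 1.134, -0.082], TCP at [215.356, -586.729, 231.297] pointing down, gripper open.
Joint ranges: [-2.95, 2.95], [-0.29, 1.99], [-1.47, 1.44], [0.14, 2.54], [-1.03, 4.17], [0.13, 1.85], [-2.86, 2.86]. Speed limits (rad/s): [2.39, 2.39, 3.01, 3.01, 3.14, 3.14, 3.14].

INTERFACE

Orientations are given as a rotation vector (axis times angle).
In Python, from plant import bot gives the robot as it stands.
- The arm moves only by the tool jog_arm, never from a script. Its argument "targets" is a list of rows, each a list of 3 entries, a list of its own where there are three numbers: the turn, a rotation vector about the world's x, y, z in rad, then the shift along the world's x, y, z in mm, then the closure, from 0 (fully open) to 1 (shut). In form: [[[ax, ay, az], [x, y, z], grip], ...]. A call has exactly 8 rows; each row is the pose to reach, as a shift and turn from the pose commanded when the call began; what a row does not reach only later rows make up. A row lasts 1/8 s, in which the tool goes at most 62.5 mm and 10.7 degrees, less where a joint would pass 70% of its speed; a pose out of reach is approached as far as the arm can. A call with a gripper value outside its range is refused whole. The fingers move at their own pace and stop on an object; the grip force is fixed at half the most. Time passes only in rows, so rows that repeat a pose let the fingers close, or fill a call up. It gives the time, the measured TCP pose, the force, the opening and the grip force at its end, in the units of the state.
- bot.read_state(): the state, without advancing time (a new reading comes with each control period).
- bot.snapshot(name): name is "scene" or "side" or "wrist"; returns a dict with "frame" (400x640x3 uint8, red, green, blue), "range_z" (400x640 float32, mm along the optical axis (not along the pixel's ray), 0 where there is no reading), "K" (3x3 intrinsics, pixels), "camera_from_world" (4x4, takes a point from world to camera coordinates); the wrist camera has in their place "hand_eye" (4x4, takes a point from camera to tool coordinates, whose origin is the TCP and whose axes are the flange's). Camera axes: x right, y down, z forward; pixel columns grow to the right and rows downward; lengths in mm; the calibration is good to about 2 mm. The wrist camera is an equidistant fisheye: a pixel r from the principal point sees the ray r / f radians off the axis. A picture is of the moment at which its call begins: read the wrist's pose just before it.
- bot.sign_off(): hands the job in; it is judged then, once.
Trained networks look in the newest picture that a camera, given by its name, has taken for a name from the list of things; names that differ only in an ending like _2 or _b are one class to them, and where a whole thing is asked for, a point or a joint stands for the part that bears it (a point fixed in the world has none). Each returns a list of dicts, best first, with "conf" (0 to 1); they miss things now and then, are a little off and sometimes report something else, mostly with a low value. They report only what shows in the picture. A call takes as long as a camera call.
- bot.outline_of(camera, target): "pixels" (400x640 bool, what is visible of it) and "location" ([row, column] in pixels, amid what is visible of it).
- bot.place_of(camera, target): "location" ([row, column] in pixels: a listed point, or the origin of a listed thing).
The state is a dict: "time_s": time; "joint_positions": joint angles; "joint_velocities": joint speeds; "joint_torque": joint torques, N m; "tool_pos": TCP position; "orientation": TCP orientation; "force": force on the tool from outside, world axes, zero at the start; "moment": the same for the moment, N m; "finger_gap": finger opening in mm; "grip_force": force on a finger pad.
Only numpy, scipy, OpenCV 4.12 (cv2) and the standard library are available. Lean on these libraries where they do the work, as an engineer would, in place of code of your own. Each camera call takes 0.05 s, during which the arm holds its last target. There are 200 camera calls.

TASK

Set the small bench press for the next pad: put the wood offcut that was left under its platen into the blue bin, then wind the red handwheel clockwise until the platen is fully home on the bed, and back it off exactly two full turns. Finish while still holding the black grip on the wheel's rim, with the wheel still, so that I can tighten the lock collar; leave the other things on the bench alone.

Things in the scene. Friction and masses are not known exactly. Their poses are not given: they have to be found in the camera images.
- wheel (a joint): turning angle of the press's red handwheel, rad: 0 = platen home on the bed (hard stop), growing as the wheel turns anticlockwise seen from above, which opens the press (clockwise closes it). Counts on over several turns; starts 1.8 to 2.6 turns open, stops hard at 2.85 turns. Screw friction about 0.12 N m (1 to 4 N at the grip); it stays where it is left.
- wheel_hub (a point): centre of the red handwheel, on its vertical axis, at the height of the rim's middle. Rim circle 55 mm radius, 13 mm thick, three spokes; the spindle's end nut stands 17 mm above this point. Wheel, spindle and platen rise together by 14 mm per turn when opened and sink as much when closed; this point is 160 mm over the bench when the platen is home.
- grip_mid (a point): middle of the black upright grip on the rim: cylinder 22 mm across, 65 mm tall; this point is 42 mm above the rim's middle, the top 33 mm higher, the foot 4 mm above the rim's top. Its axis is 55 mm from the wheel's axis. It revolves freely on its own pin, so it can be led round the circle at a constant gripper yaw. Pinch it from above.
- bed_centre (a point): centre of the top face of the press's steel bed, 20 mm over the bench, straight below the wheel's axis. Press fixed to the bench: base 200 (x) by 200 (y) mm, reaching 110 mm to the front (its -x side) and 90 mm to the back. The steel platen hangs over the bed, 110 (x) by 118 (y) by 12 mm; its underside is 14 mm per turn of opening above this point.
- crosshead (a point): middle of the press's green crosshead: a bar along the press's y, 40 (x) by 196 (y) by 30 mm, its middle 113 mm over the bench, its top 126; it stands on two upright columns 18 mm thick at y = +-80 mm, whose nuts reach 145 mm. Above it are a brass nut and a dark lock collar on the spindle, then the wheel.
- pine_mid (a point): centre of the pale pine offcut, 50 (x) by 110 (y) by 22 mm (z), loose, about 60 g. It lies flat on the bed, its long (own y) axis within 12 degrees of the press's x axis: far end under the raised platen, near end 33 to 45 mm out in front of the bed. Wheel and crosshead hang over the far part: take its near end from above, across the 50 mm.
- offcut_bin: open blue plastic bin, fixed to the bench: outside 160 (x) by 160 (y) by 80 mm high, walls 4 mm with a rolled rim that makes it 172 by 172 mm at the top; floor 4 mm thick. Origin at the centre of its underside; paper label on its -x side. Beyond it to the right (+x, -y) stands a grey hand press 0.37 m tall with a lever towards the robot: keep the arm clear of it.
- glue_bottle: white glue bottle with red cap, 57 mm across, 139 mm tall, standing; origin at the centre of its underside. Leave alone.
- webbing_roll: roll of jute webbing, 83 by 91 by 50 mm; origin at the centre of its underside. Leave alone.
- tape_measure: yellow tape measure, 38 by 80 by 61 mm; origin at the centre of its underside. Leave alone.
- blue_pliers: long nose pliers with blue handles, 57 by 150 by 14 mm, lying flat; origin at the centre of its underside. Leave alone.
- grip: the same black grip as a solid (origin at its foot); named for the holding rule. Its own yaw means nothing.
- pine_offcut: the pale pine offcut, origin at the centre of its underside.

How it is judged:
By the outcome, as a careful person would: the job done as asked, in the order asked, and still so for the second after the job is handed in, while the arm keeps its last pose, push and grip.
It also fails if it takes over 67 s, if anything falls off the work surface, if the arm or the gripper's body presses on something with over 40 N, if the wrist force passes 120 N, or if a joint passes its speed limit or range.

## Working session

There is one attempt and no reset: what is moved stays moved. The work goes in short steps, Python scripts to look and compute and a tool call to move; the robot and the scene stay as the last step left them, time stands still between calls to the robot, and variables do not carry over. Pictures are saved under pics/ and viewed, at most 10 in all, crops included, and the job is handed in when it is done.

Besides the shell and the picture viewer there is one more tool, called after ">>>" as name([rows], argument=value, ...), one row to a line, values as JSON. jog_arm: Moves the arm, as the interface text tells. Its arguments: {"type":"object","properties":{"targets":{"type":"array"}},"required":["targets"]}

```bash
mkdir -p pics; ls; cat > h.py <<'E'
import numpy as np, cv2
from scipy.spatial.transform import Rotation as R
from plant import bot
def px2w(s,rc,z=None):
    """pixel [row,col] to world using depth, or a plane height z"""
    r,c=rc; K=s["K"]; T=np.linalg.inv(s["camera_from_world"])
    d=np.array([(c-K[0,2])/K[0,0],(r-K[1,2])/K[1,1],1.])
    if z is None:
        w=s["range_z"][max(0,int(r)-2):int(r)+3,max(0,int(c)-2):int(c)+3]; w=w[w>0]
        t=np.median(w) if len(w) else np.nan
    else:
        t=(z-T[2,3])/(T[:3,:3]@d)[2]
    return T[:3,:3]@(d*t)+T[:3,3]
def cloud(s,mask):
    K=s["K"];T=np.linalg.inv(s["camera_from_world"]); r,c=np.nonzero(mask&(s["range_z"]>0)); t=s["range_z"][r,c]
    p=np.c_[(c-K[0,2])/K[0,0]*t,(r-K[1,2])/K[1,1]*t,t]
    return p@T[:3,:3].T+T[:3,3]
def save(s,n): cv2.imwrite("pics/"+n,cv2.cvtColor(s["frame"],cv2.COLOR_RGB2BGR))
E
python3 - <<'E'
from h import *
np.set_printoptions(precision=1,suppress=True)
st=bot.read_state(); print(st)
for cam in ["scene","side"]:
    s=bot.snapshot(cam); save(s,cam+"0.png")
    print(cam,"campos",np.linalg.inv(s["camera_from_world"])[:3,3])
    for n in ["wheel_hub","grip_mid","bed_centre","crosshead","pine_mid","offcut_bin","glue_bottle","webbing_roll","tape_measure","blue_pliers","grip","pine_offcut"]:
        o=bot.place_of(cam,n)
        if o: print(n,[(round(q["conf"],2),np.array(q["location"]),px2w(s,q["location"])) for q in o[:2]])
E
```

```text
pics
{'time_s': 0.0, 'joint_positions': array([ 1.2,  0.4, -0. ,  1.6,  0. ,  1.1, -0.1]), 'joint_velocities': array([ 0.,  0., -0.,  0., -0., -0., -0.]), 'joint_torque': array([  0. , -60.1,   0.7, -29.9,   0. ,   0. ,   0. ]), 'tool_pos': array([ 215.1, -586.3,  230.5]), 'orientation': array([-3.1, -0.5,  0. ]), 'force': array([-0.2,  0.5, -0.5]), 'moment': array([-0.1,  0. , -0. ]), 'grip_force': 0.0, 'finger_gap': 85.60169262895447}
scene campos [1117.3 -773.8 1008.1]
wheel_hub [(0.57, array([175.8, 360.6]), array([615.3, -72.4, 189.5]))]
grip_mid [(0.52, array([143.5, 368.7]), array([592.1, -18.9, 240.9]))]
bed_centre [(0.8, array([221.1, 359.2]), array([633.8, -87.6,  56.4])), (0.53, array([300.1, 364.6]), array([ 786. , -256.4,   55.4]))]
crosshead [(0.62, array([196.3, 360.3]), array([622.8, -76.8, 129.3]))]
pine_mid [(0.62, array([193.3, 339.1]), array([524.4, -36.1,  40.9])), (0.53, array([176.3, 358.9]), array([611.3, -73.4, 186. ]))]
offcut_bin [(0.79, array([265.5, 231.3]), array([ 467. , -368.6,    2.1]))]
glue_bottle [(0.68, array([260.8, 397.4]), array([ 777.6, -124.9
[... 704 characters left out ...]
rray([240.7, 289.4]), array([584.6, -45.6,  59.5]))]
crosshead [(0.8, array([220.2, 286.1]), array([596.9, -47.8, 145.9]))]
pine_mid [(0.59, array([267.2, 296.4]), array([511.5, -24. ,  44.2]))]
offcut_bin [(0.74, array([222.6, 403.1]), array([ 488.1, -374.4,    4.5]))]
glue_bottle [(0.91, array([194.9, 274.4]), array([660.1, -51.3, 182.5]))]
tape_measure [(0.62, array([179.3, 315.4]), array([ 744.8, -228.9,   31.7]))]
blue_pliers [(0.62, array([323.9, 302.1]), array([381.7,  37.5,   2.4])), (0.27, array([225.9, 402.5]), array([ 480.1, -366. ,    4.1]))]
grip [(0.69, array([218.3, 273.7]), array([578.5,  -6.4, 213.4]))]
pine_offcut [(0.6, array([264.4, 296.6]), array([518.1, -28.6,  45.1]))]
```

View pics/scene0.png

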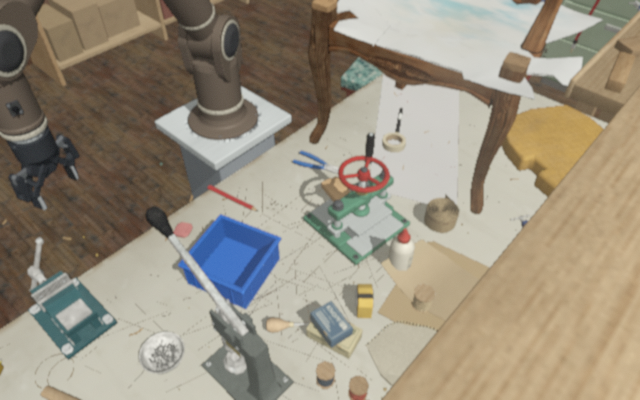

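View pics/side0.png

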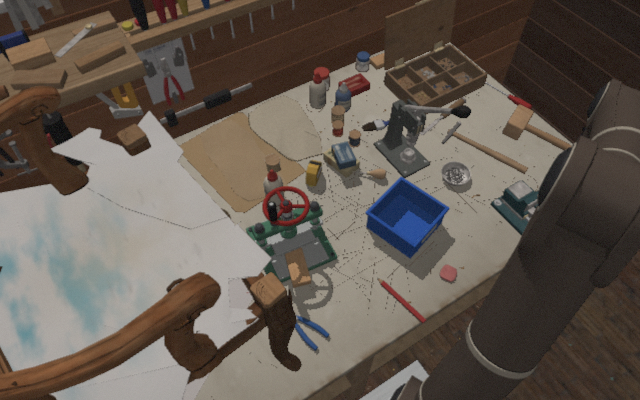

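The pictures show the press with the red wheel at (175,362) in scene and (205,285) in side, and the black grip on its left. The pine is at (190,338), sticking out toward the robot. The bin is at (260,232), and an upholstered chair stands to the left (feet near scene (140,318) and (208,478)). Next I'll fit these from the depth data.

```bash
python3 - <<'E'
from h import *
np.set_printoptions(precision=1,suppress=True)
print(R.from_rotvec(bot.read_state()["orientation"]).as_matrix())
for cam in ["scene","side"]:
    s=bot.snapshot(cam)
    for n in ["wheel","crosshead","pine_offcut","offcut_bin","grip","blue_pliers","glue_bottle"]:
        o=bot.outline_of(cam,n)
        if not o: print(cam,n,"none"); continue
        m=cv2.erode(o[0]["pixels"].astype(np.uint8),np.ones((2,2)))>0
        p=cloud(s,m)
        print(cam,n,round(o[0]["conf"],2),len(p),"pct5/50/95",*np.percentile(p,[3,50,97],axis=0))
        if n=="wheel":
            f=s["frame"].astype(int)[m&(s["range_z"]>0)]
            q=p[(f[:,0]>110)&(f[:,1]<80)]; q=q[abs(q[:,2]-np.median(q[:,2]))<12]
            from scipy.optimize import least_squares
            q=q[np.hypot(*(q[:,:2]-np.median(q[:,:2],axis=0)).T)>35]
            r=least_squares(lambda v:np.hypot(q[:,0]-v[0],q[:,1]-v[1])-55,[q[:,0].mean(),q[:,1].mean()],loss="soft_l1",f_scale=3)
            print("  rim fit",r.x,"z med",np.median(q[:,2]),np.percentile(q[:,2],90),len(q))
        if n=="pine_offcut":
            q=p[abs(p[:,2]-42)<8]; print("  rect",cv2.minAreaRect(q[:,:2].astype(np.float32)),len(q))
        if n=="crosshead":
            q=p[abs(p[:,2]-126)<6]; print("  rect",cv2.minAreaRect(q[:,:2].astype(np.float32)),len(q))
        if n=="offcut_bin":
            q=p[abs(p[:,2]-80)<6]; print("  rect",cv2.minAreaRect(q[:,:2].astype(np.float32)),len(q))
    if cam=="scene":
        for rc in [(140,318),(120,320),(60,320),(10,320),(208,478),(170,485),(120,490),(70,515),(85,450),(45,380),(75,400),(20,420),(50,450)]: print(rc,px2w(s,rc))
    else:
        for rc in [(365,285),(330,290),(290,270),(265,270),(280,200),(250,240),(180,70),(350,190),(140,130),(300,140)]: print(rc,px2w(s,rc))
    # obstacles in region above bench z>50
    p=cloud(s,np.ones((400,640),bool))
    for z0,z1 in [(100,200),(200,300),(300,450),(450,700)]:
        q=p[(p[:,2]>z0)&(p[:,2]<z1)&(p[:,0]>250)&(p[:,0]<800)&(p[:,1]>-500)&(p[:,1]<300)]
        h,_,_=np.histogram2d(q[:,0],q[:,1],bins=[np.arange(250,801,50),np.arange(-500,301,50)])
        print(cam,z0); print(h.astype(int))
E
```

```text
[[ 0.9  0.3  0. ]
 [ 0.3 -0.9  0. ]
 [ 0.   0.  -1. ]]
scene wheel 0.87 1022 pct5/50/95 [ 563.5 -116.8  153.6] [609.1 -61.9 190.7] [670.4  -7.4 256. ]
  rim fit [615.6 -63.2] z med 190.97385508627855 193.34237205922028 238
scene crosshead 0.92 5746 pct5/50/95 [ 520.1 -157.8   11. ] [629.5 -84.2  56.8] [699.7  23.9 200.8]
  rect ((615.7870483398438, -60.86011505126953), (194.3256072998047, 42.052032470703125), 82.00135040283203) 497
scene pine_offcut 0.95 391 pct5/50/95 [470.2 -57.1  25.1] [504.  -32.9  41.2] [537.9  -3.1  45.1]
  rect ((506.41339111328125, -29.024490356445312), (49.989192962646484, 77.1602783203125), 72.73603057861328) 354
scene offcut_bin 0.95 5296 pct5/50/95 [ 393.6 -465.4    0.5] [ 471.8 -358.9   25.3] [ 578.1 -285.2   80.8]
  rect ((485.7254943847656, -373.5583190917969), (171.0850830078125, 173.57301330566406), 16.125417709350586) 900
scene grip none
scene blue_pliers 0.73 249 pct5/50/95 [322.3  -0.2   2.2] [382.   43.    9.3] [436.1  55.   14.6]
scene glue_bottle 0.88 716 pct5/50/95 [ 754.2 -126.2   28.6] [ 778.6 -113.    86.1] [796.1 -91.7 130. ]
(140, 318) [3
[... 6910 characters left out ...]
0    0
     0    0]
 [   0    0    0    0    0    0    0    0    0    0    0    0    0    0
     0    0]
 [   0    0    0    0    0    0    0    0    0    0    0    0    0    0
     0    0]
 [   0    0    0    0    0    0    0    0    0    0    0    0    0    0
     0    0]
 [   0    0    0    0    0    0    0    0    0    0    0    0    0    0
     0    0]
 [   0    0    0    0    0    0    0    0    0    0    0    0    0    0
     0    0]
 [   0    0    0    0    0    0    0    0    0    0    0    0    0    0
     0    0]
 [   0    0    0    0    0    0    0    0    0    0    0    0    0    0
     0    0]
 [   0    0    0    0    0    0    0    0    0    0    0    0    0    2
     5   77]]
```

```bash
python3 - <<'E'
from h import *
np.set_printoptions(precision=2,suppress=True)
M=R.from_rotvec(bot.read_state()["orientation"]).as_matrix(); print("tool y ang",np.degrees(np.arctan2(M[1,1],M[0,1])))
for cam in ["scene","side"]:
    s=bot.snapshot(cam)
    for n,z in [("grip_mid",231),("wheel_hub",189),("pine_mid",31)]:
        o=bot.place_of(cam,n)
        if o: print(cam,n,px2w(s,o[0]["location"],z)[:2],o[0]["conf"])
    p=cloud(s,np.ones((400,640),bool))
    q=p[(p[:,2]>120)&(p[:,2]<450)&(p[:,0]>200)&(p[:,0]<800)&(p[:,1]<-200)&(p[:,1]>-540)]
    for z in range(120,450,60):
        a=q[(q[:,2]>=z)&(q[:,2]<z+60)]
        if len(a): print(z,len(a),a.min(0),a.max(0))
s=bot.snapshot("wrist"); print(s["hand_eye"],s["K"])
E
```

```text
tool y ang -69.84164865647924
scene grip_mid [592.72  -7.78] 0.76
scene wheel_hub [613.24 -67.22] 0.67
scene pine_mid [510.11 -26.91] 0.58
120 205 [ 761.89 -540.    121.24] [ 767.43 -510.99  179.87]
180 1102 [ 651.16 -539.97  180.3 ] [ 765.58 -504.65  239.86]
240 658 [ 200.07 -539.65  240.17] [ 677.21 -513.3   299.84]
300 692 [ 200.21 -539.98  300.03] [ 595.53 -511.85  359.99]
360 174 [ 505.87 -539.73  360.01] [ 535.64 -516.88  370.42]
side grip_mid [581.15  -2.73] 0.47
side wheel_hub [618.46 -55.32] 0.67
side pine_mid [514.54 -28.02] 0.64
120 369 [ 646.97 -539.74  120.25] [ 767.48 -505.15  179.95]
180 486 [ 647.32 -539.92  180.04] [ 765.49 -499.69  239.87]
240 140 [ 578.53 -534.01  240.24] [ 679.33 -516.93  299.89]
300 165 [ 501.64 -538.45  300.05] [ 600.52 -510.62  359.94]
360 97 [ 503.53 -539.31  360.06] [ 536.03 -512.35  372.99]
[[  -0.     -0.97   -0.26   66.39]
 [   1.     -0.     -0.      0.06]
 [   0.     -0.26    0.97 -142.76]
 [   0.      0.      0.      1.  ]] [[309.71   0.   319.52]
 [  0.   309.71 199.33]
 [  0.     0.     1.  ]]
```

>>> jog_arm([
  [[0, 0, 0.15], [16, 35, 0], 0],
  [[0, 0, 0.31], [33, 70, 0], 0],
  [[0, 0, 0.47], [50, 106, 0], 0],
  [[0, 0, 0.62], [66, 142, 0], 0],
  [[0, 0, 0.78], [83, 177, -5], 0],
  [[0, 0, 0.94], [100, 212, -10], 0],
  [[0, 0, 1.09], [116, 248, -15], 0],
  [[0, 0, 1.25], [133, 283, -20], 0],
])

```text
time_s: 3.55
tool_pos: [348.8, -302.6, 211.4]
orientation: [2.181, 2.261, -0.0]
force: [1.0, -0.7, -0.5]
finger_gap: 85.6
grip_force: 0.0
```

>>> jog_arm([
  [[0, 0, 0.15], [16, 35, 0], 0],
  [[0, 0, 0.31], [33, 70, 0], 0],
  [[0, 0, 0.47], [50, 106, 0], 0],
  [[0, 0, 0.62], [66, 142, 0], 0],
  [[0, 0, 0.78], [83, 177, -5], 0],
  [[0, 0, 0.94], [100, 212, -10], 0],
  [[0, 0, 1.09], [116, 248, -15], 0],
  [[0, 0, 1.245], [133, 283, -20], 0],
])

```text
time_s: 4.55
tool_pos: [481.9, -19.7, 191.4]
orientation: [0.454, 3.108, -0.0]
force: [0.8, -0.5, -0.0]
finger_gap: 85.3
grip_force: 0.0
```

```bash
cat >> h.py <<'E'
def wray(s,st,rc):
    """wrist pixel(s) [row,col] -> origin, unit dirs in world"""
    rc=np.atleast_2d(np.asarray(rc,float)); K=s["K"]; x=(rc[:,1]-K[0,2])/K[0,0]; y=(rc[:,0]-K[1,2])/K[1,1]
    th=np.hypot(x,y); k=np.where(th>1e-9,np.sin(th)/np.maximum(th,1e-9),1); d=np.c_[x*k,y*k,np.cos(th)]
    H=s["hand_eye"]; M=R.from_rotvec(st["orientation"]).as_matrix()
    return M@H[:3,3]+st["tool_pos"], d@(M@H[:3,:3]).T
def wplane(s,st,rc,z):
    o,d=wray(s,st,rc); return o+d*((z-o[2])/d[:,2])[:,None]
def wcloud(s,st,mask):
    r,c=np.nonzero(mask&(s["range_z"]>0)); o,d=wray(s,st,np.c_[r,c]); H=s["hand_eye"]
    ax=(R.from_rotvec(st["orientation"]).as_matrix()@H[:3,2]); return o+d*(s["range_z"][r,c]/(d@ax))[:,None]
E
python3 - <<'E'
from h import *
np.set_printoptions(precision=2,suppress=True)
st=bot.read_state(); s=bot.snapshot("wrist"); save(s,"wrist1.png")
M=R.from_rotvec(st["orientation"]).as_matrix(); print("tool y ang",np.degrees(np.arctan2(M[1,1],M[0,1])))
o=bot.outline_of("wrist","pine_offcut")
if o:
    m=o[0]["pixels"]; p=wcloud(s,st,m); print(o[0]["conf"],np.percentile(p,[3,50,97],axis=0))
    rr=np.argwhere(m); q=wplane(s,st,rr,42)[:,:2]; print("plane rect",cv2.minAreaRect(q.astype(np.float32)))
    q=p[abs(p[:,2]-42)<6]; print("rect",cv2.minAreaRect(q[:,:2].astype(np.float32)))
for n,z in [("wheel_hub",189),("grip_mid",231),("bed_centre",20),("crosshead",113),("pine_mid",31)]:
    o=bot.place_of("wrist",n)
    if o: print(n,o[0]["conf"],o[0]["location"],wplane(s,st,o[0]["location"],z))
E
```

```text
tool y ang 73.37504632541203
0.68 [[466.72 -58.21  35.44]
 [510.21 -27.98  42.07]
 [559.45   1.06  43.44]]
plane rect ((515.360107421875, -28.594829559326172), (51.083656311035156, 107.2228775024414), 72.73715209960938)
rect ((517.0662231445312, -29.374412536621094), (50.028785705566406, 104.8048095703125), 72.66524505615234)
pine_mid 0.92 [219.7, 318.5] [[518.82 -31.11  31.  ]]
```

View pics/wrist1.png

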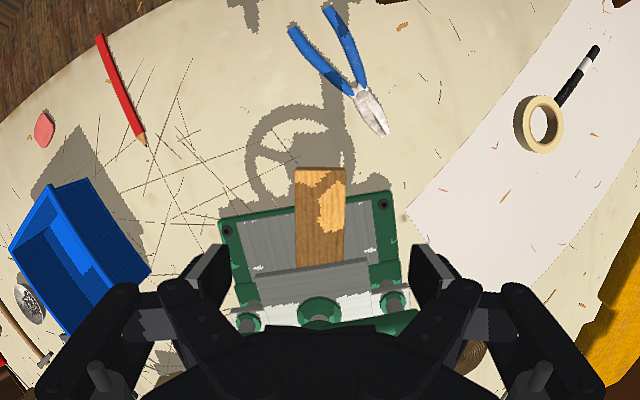

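The wrist view shows the pine at rows 170–268, cols 295–345, and its near end at (170,320) is clear of the bed edge. I'll go down onto the near end and close.

>>> jog_arm([
  [[0, 0, -0.01], [-2, 2, -45], 0],
  [[0, 0, -0.01], [-2, 2, -90], 0],
  [[0, 0, -0.01], [-2, 2, -130], 0],
  [[0, 0, -0.01], [-2, 2, -165], 0],
  [[0, 0, -0.01], [-2, 2, -181], 0],
  [[0, 0, -0.01], [-2, 2, -181], 0.3],
  [[0, 0, -0.01], [-2, 2, -181], 1],
  [[0, 0, -0.01], [-2, 2, -181], 1],
])

```text
time_s: 5.9
tool_pos: [480.3, -18.9, 11.7]
orientation: [0.477, 3.103, -0.0]
force: [-0.9, 0.2, 5.0]
finger_gap: 49.0
grip_force: 63.1
```

>>> jog_arm([
  [[0, 0, 0], [0, 0, 0], 1],
  [[0, 0, 0], [0, 0, 0], 1],
  [[0, 0, 0], [0, 0, 0], 1],
  [[0, 0, 0], [-5, -2, 0], 1],
  [[0, 0, 0], [-15, -6, 0], 1],
  [[0, 0, 0], [-27, -12, 0], 1],
  [[0, 0, 0], [-38, -18, 0], 1],
  [[0, 0, 0], [-48, -24, 1], 1],
])

```text
time_s: 6.9
tool_pos: [430.9, -43.1, 11.6]
orientation: [0.477, 3.104, -0.0]
force: [1.3, 0.1, 1.1]
finger_gap: 49.2
grip_force: 62.9
```

>>> jog_arm([
  [[0, 0, 0], [0, 0, 40], 1],
  [[0, 0, 0], [0, -5, 95], 1],
  [[0, 0, -0.16], [5, -40, 135], 1],
  [[0, 0, -0.32], [12, -90, 140], 1],
  [[0, 0, -0.49], [19, -140, 140], 1],
  [[0, 0, -0.65], [26, -190, 140], 1],
  [[0, 0, -0.82], [33, -240, 140], 1],
  [[0, 0, -0.98], [40, -291, 140], 1],
])

```text
time_s: 7.9
tool_pos: [469.5, -335.0, 150.5]
orientation: [-1.888, -2.507, 0.001]
force: [1.0, 0.7, -0.7]
finger_gap: 49.3
grip_force: 62.8
```

```bash
python3 - <<'E'
from h import *
np.set_printoptions(precision=2,suppress=True)
st=bot.read_state(); print(st["tool_pos"],st["finger_gap"],st["grip_force"],st["joint_positions"])
s=bot.snapshot("wrist"); save(s,"wrist2.png")
o=bot.outline_of("wrist","offcut_bin")
p=wcloud(s,st,o[0]["pixels"]); q=p[abs(p[:,2]-80)<6]; print(o[0]["conf"],cv2.minAreaRect(q[:,:2].astype(np.float32)))
E
```

```text
[ 469.52 -334.99  150.45] 49.260964678942244 62.81453490257263 [ 0.85  0.45 -0.42  1.78  0.22  0.96  0.63]
0.57 ((473.35986328125, -337.85736083984375), (172.10455322265625, 99.00816345214844), 16.020191192626953)
```

View pics/wrist2.png

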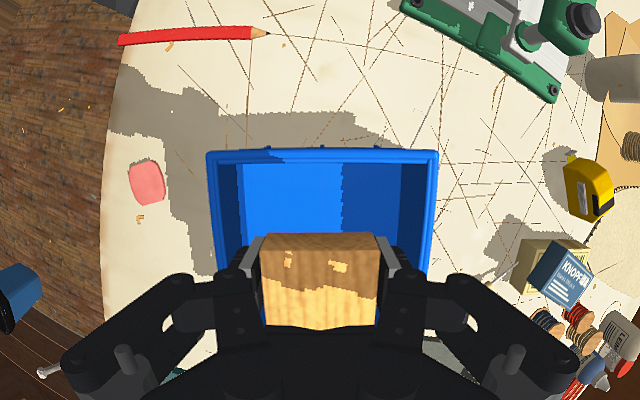

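The bin (rows 150–270, cols 205–438) is square to the pine, which is centred over it. I'll lower, release and come back up.

>>> jog_arm([
  [[0, 0, 0], [0, 0, -40], 1],
  [[0, 0, 0], [0, 0, -85], 1],
  [[0, 0, 0], [0, 0, -115], 1],
  [[0, 0, 0], [0, 0, -128], 1],
  [[0, 0, 0], [0, 0, -128], 1],
  [[0, 0, 0], [0, 0, -128], 0.2],
  [[0, 0, 0], [0, 0, -128], 0.1],
  [[0, 0, 0], [0, 0, -128], 0.1],
])

```text
time_s: 9.0
tool_pos: [471.8, -334.1, 24.2]
orientation: [1.881, 2.514, -0.0]
force: [0.3, 0.3, -0.2]
finger_gap: 77.0
grip_force: 0.0
```

>>> jog_arm([
  [[0, 0, 0], [0, 0, 30], 0.1],
  [[0, 0, 0], [0, 0, 80], 0.1],
  [[0, 0, 0], [0, 0, 140], 0.1],
  [[0, 0, 0], [0, 0, 200], 0.1],
  [[0, 0, 0], [0, 0, 260], 0.1],
  [[0, 0, 0], [0, 0, 280], 0.1],
  [[0, 0, 0], [0, 0, 280], 0.1],
  [[0, 0, 0], [0, 0, 280], 0.1],
])

```text
time_s: 10.0
tool_pos: [470.7, -333.5, 302.0]
orientation: [-1.881, -2.514, 0.0]
force: [0.4, -0.1, -1.0]
finger_gap: 76.7
grip_force: 0.0
```

```bash
python3 - <<'E'
from h import *
np.set_printoptions(precision=2,suppress=True)
st=bot.read_state(); print(st["tool_pos"],st["finger_gap"],st["joint_positions"])
s=bot.snapshot("wrist"); save(s,"wrist3.png")
o=bot.outline_of("wrist","pine_offcut")
for q in o[:2]:
    p=wcloud(s,st,q["pixels"]); print(q["conf"],np.percentile(p,[3,50,97],axis=0))
# wheel geometry from the two fixed cameras, hub/grip
for cam in ["scene","side"]:
    s=bot.snapshot(cam); o=bot.outline_of(cam,"crosshead"); p=cloud(s,o[0]["pixels"]); 
    q=p[abs(p[:,2]-126)<6]; print(cam,"crosshead top",np.median(q[:,2]),cv2.minAreaRect(q[:,:2].astype(np.float32)))
    T=np.array(s["frame"]).astype(int); hub=np.array([614,-59])
    a=cloud(s,np.ones((400,640),bool)); c=T[s["range_z"]>0]
    k=(np.hypot(*(a[:,:2]-hub).T)<85)
    red=a[k&(c[:,0]>110)&(c[:,1]<70)&(abs(a[:,2]-190)<15)]; print("red z",np.percentile(red[:,2],[10,50,90]),len(red))
    blk=a[k&(c.max(1)<70)&(a[:,2]>215)]; print("grip",np.percentile(blk,[3,50,97],axis=0),len(blk))
E
```

```text
[ 470.67 -333.46  301.97] 76.7298719488329 [ 0.88  0.32 -0.45  1.59  0.14  1.27  0.69]
0.98 [[ 453.98 -421.73   23.5 ]
 [ 483.72 -368.26   26.08]
 [ 514.09 -319.6    27.58]]
0.49 [[ 505.53 -158.51   10.64]
 [ 592.11 -112.36   56.87]
 [ 692.86  -51.48  192.09]]
scene crosshead top 124.69451406783969 ((615.3281860351562, -60.31831359863281), (196.4186248779297, 43.60919189453125), 82.57782745361328)
red z [185.42 191.94 196.97] 37
grip [[587.27 -21.88 216.79]
 [593.49 -17.81 240.44]
 [598.47 -12.26 258.51]] 82
side crosshead top 126.05664965316157 ((611.5692749023438, -56.64097595214844), (194.92108154296875, 46.873294830322266), 84.40029907226562)
red z [190.34 193.51 196.81] 398
grip [[577.69 -16.87 217.68]
 [581.3   -5.07 245.55]
 [591.75   1.5  262.69]] 109
```

Pine is lying flat in the bin (top at z ≈ 26). Next I'll look at the wheel and grip from above.

>>> jog_arm([
  [[0, 0, 0.15], [10, 40, 10], 0.1],
  [[0, 0, 0.3], [25, 81, 20], 0.1],
  [[0, 0, 0.45], [42, 121, 28], 0.1],
  [[0, 0, 0.6], [58, 162, 28], 0.1],
  [[0, 0, 0.75], [72, 202, 28], 0.1],
  [[0, 0, 0.9], [87, 242, 28], 0.1],
  [[0, 0, 1.05], [102, 283, 28], 0.1],
  [[0, 0, 1.2], [117, 323, 28], 0.1],
])

```text
time_s: 11.3
tool_pos: [588.7, -9.5, 331.0]
orientation: [-0.126, -3.139, -0.0]
force: [1.1, -0.4, 0.4]
finger_gap: 76.9
grip_force: 0.0
```

```bash
python3 - <<'E'
from h import *
np.set_printoptions(precision=2,suppress=True)
st=bot.read_state(); print(st["tool_pos"],st["finger_gap"],st["joint_positions"])
s=bot.snapshot("wrist"); save(s,"wrist4.png")
for n,z in [("wheel_hub",188),("grip_mid",230),("grip",199),("crosshead",113),("bed_centre",20)]:
    for q in bot.place_of("wrist",n)[:1]: print(n,q["conf"],q["location"],wplane(s,st,q["location"],z))
f=s["frame"].astype(int); v=s["range_z"]>0; p=wcloud(s,st,np.ones(v.shape,bool)); c=f[v]
k=np.hypot(p[:,0]-614,p[:,1]+59)<90
red=p[k&(c[:,0]>100)&(c[:,1]<70)&(abs(p[:,2]-190)<15)]; print("red z",np.percentile(red[:,2],[10,50,90]),len(red))
from scipy.optimize import least_squares
q=red[np.hypot(red[:,0]-614,red[:,1]+59)>40]
r=least_squares(lambda u:np.hypot(q[:,0]-u[0],q[:,1]-u[1])-55,[614,-59],loss="soft_l1",f_scale=3); print("rim",r.x,len(q))
blk=p[k&(c.max(1)<80)&(p[:,2]>250)&(p[:,2]<275)]; print("griptop",np.percentile(blk,[3,50,97],axis=0) if len(blk) else None,len(blk))
E
```

```text
[588.72  -9.48 331.05] 76.90708464406872 [ 0.51  0.39 -0.79  1.5   0.28  1.37  1.19]
wheel_hub 0.86 [215.2, 273.2] [[613.28 -56.33 188.  ]]
grip_mid 0.77 [200.2, 319.8] [[590.51  -8.89 230.  ]]
grip 0.72 [189.2, 316.9] [[588.3  -11.32 199.  ]]
crosshead 0.79 [197.5, 280.7] [[614.85 -58.16 113.  ]]
red z [188.42 191.2  193.23] 4463
rim [612.12 -57.64] 3383
griptop [[579.36 -18.77 253.7 ]
 [585.57  -9.31 259.21]
 [596.39  -0.42 261.1 ]] 490
```

View pics/wrist4.png

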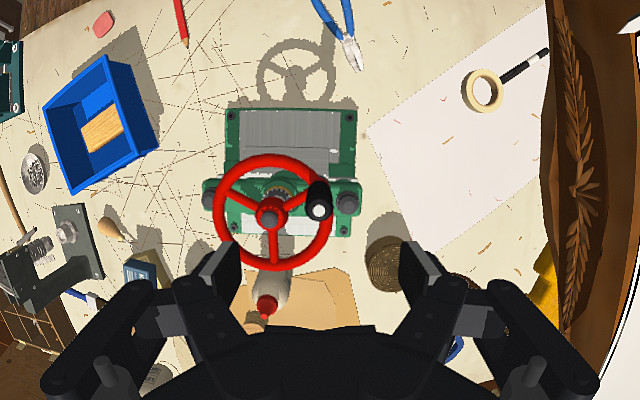

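The picture shows the pine in the bin at (128,100). The wheel hub is at (215,270), and the grip top at (210,318) sits right between the fingers. I'll descend and pinch it.

>>> jog_arm([
  [[0, 0, 0], [0, 0, -40], 0.1],
  [[0, 0, 0], [0, 0, -80], 0.1],
  [[0, 0, 0], [0, 0, -108], 0.1],
  [[0, 0, 0], [0, 0, -122], 0.2],
  [[0, 0, 0], [0, 0, -122], 0.6],
  [[0, 0, 0], [0, 0, -122], 1],
  [[0, 0, 0], [0, 0, -122], 1],
  [[0, 0, 0], [0, 0, -122], 1],
])

```text
time_s: 12.6
tool_pos: [589.2, -10.1, 210.8]
orientation: [0.133, 3.136, 0.001]
force: [-1.0, 2.7, 5.2]
finger_gap: 20.4
grip_force: 59.2
```

```bash
python3 - <<'E'
from h import *
np.set_printoptions(precision=2,suppress=True)
st=bot.read_state(); print(st["tool_pos"],st["force"],st["moment"],st["finger_gap"],st["grip_force"],st["joint_positions"])
cx,cy=613,-57.5
for a0,dt,dz in [(116.5,-15,-14*15/360)]:
    for call in range(3):
        b=np.radians(a0+call*8*dt); print([[round(55*(np.cos(b+np.radians(dt*i))-np.cos(b)),1),round(55*(np.sin(b+np.radians(dt*i))-np.sin(b)),1),round(dz*i,1)] for i in range(1,9)])
E
```

```text
[589.18 -10.14 210.84] [-0.96  2.72  5.19] [ 0.25  0.15 -0.02] 20.387356996181335 59.233940402045846 [ 0.49  0.47 -0.76  1.68  0.35  1.13  1.12]
[[np.float64(13.6), np.float64(4.7), -0.6], [np.float64(27.9), np.float64(5.7), -1.2], [np.float64(42.0), np.float64(2.9), -1.8], [np.float64(54.9), np.float64(-3.4), -2.3], [np.float64(65.7), np.float64(-12.8), -2.9], [np.float64(73.8), np.float64(-24.7), -3.5], [np.float64(78.4), np.float64(-38.3), -4.1], [np.float64(79.4), np.float64(-52.6), -4.7]]
[[np.float64(-2.7), np.float64(-14.1), -0.6], [np.float64(-9.0), np.float64(-27.0), -1.2], [np.float64(-18.5), np.float64(-37.8), -1.8], [np.float64(-30.4), np.float64(-45.9), -2.3], [np.float64(-43.9), np.float64(-50.5), -2.9], [np.float64(-58.3), np.float64(-51.5), -3.5], [np.float64(-72.3), np.float64(-48.8), -4.1], [np.float64(-85.3), np.float64(-42.5), -4.7]]
[[np.float64(-10.8), np.float64(9.4), -0.6], [np.float64(-18.9), np.float64(21.3), -1.2], [np.float64(-23.5), np.float64(34.9), -1.8], [np.float64(-24.5), np.float64(49.2), -2.3], [np.float64(-21.8), np.float64(63.3), -2.9], [np.float64(-15.5), np.float64(76.2), -3.5], [np.float64(-6.1), np.float64(87.1), -4.1], [np.float64(5.8), np.float64(95.1), -4.7]]
```

>>> jog_arm([
  [[0, 0, 0], [13.6, 4.7, -0.6], 1],
  [[0, 0, 0], [27.9, 5.7, -1.2], 1],
  [[0, 0, 0], [42, 2.9, -1.8], 1],
  [[0, 0, 0], [54.9, -3.4, -2.3], 1],
  [[0, 0, 0], [65.7, -12.8, -2.9], 1],
  [[0, 0, 0], [73.8, -24.7, -3.5], 1],
  [[0, 0, 0], [78.4, -38.3, -4.1], 1],
  [[0, 0, 0], [79.4, -52.6, -4.7], 1],
])

```text
time_s: 13.6
tool_pos: [668.4, -62.8, 206.2]
orientation: [0.132, 3.137, 0.001]
force: [-3.9, 2.5, 8.5]
finger_gap: 20.2
grip_force: 59.5
```

```bash
python3 - <<'E'
from h import *
np.set_printoptions(precision=2,suppress=True)
st=bot.read_state(); print(st["tool_pos"],st["force"],st["moment"],st["finger_gap"],st["grip_force"],st["joint_positions"])
E
```

```text
[668.44 -62.85 206.21] [-3.88  2.48  8.51] [ 0.39  1.06 -0.05] 20.22454743394005 59.486660649999976 [ 0.47  0.61 -0.71  1.47  0.41  1.21  1.2 ]
```

>>> jog_arm([
  [[0, 0, 0], [-2.7, -14.1, -0.6], 1],
  [[0, 0, 0], [-9, -27, -1.2], 1],
  [[0, 0, 0], [-18.5, -37.8, -1.7], 1],
  [[0, 0, 0], [-30.4, -45.9, -2.2], 1],
  [[0, 0, 0], [-43.9, -50.5, -2.8], 1],
  [[0, 0, 0], [-58.3, -51.5, -3.3], 1],
  [[0, 0, 0], [-72.3, -48.8, -3.9], 1],
  [[0, 0, 0], [-85.3, -42.5, -4.4], 1],
])

```text
time_s: 14.6
tool_pos: [583.3, -105.8, 201.6]
orientation: [0.134, 3.135, -0.0]
force: [4.2, 1.9, 3.9]
finger_gap: 20.2
grip_force: 59.1
```

>>> jog_arm([
  [[0, 0, 0], [-10.8, 9.4, -0.6], 1],
  [[0, 0, 0], [-18.9, 21.3, -1.2], 1],
  [[0, 0, 0], [-23.5, 34.9, -1.8], 1],
  [[0, 0, 0], [-24.5, 49.2, -2.3], 1],
  [[0, 0, 0], [-21.8, 63.3, -2.9], 1],
  [[0, 0, 0], [-15.5, 76.2, -3.5], 1],
  [[0, 0, 0], [-6.1, 87.1, -4.1], 1],
  [[0, 0, 0], [5.8, 95.1, -4.7], 1],
])

```text
time_s: 15.6
tool_pos: [588.7, -10.3, 196.8]
orientation: [0.133, 3.137, -0.002]
force: [-0.8, -2.4, 8.1]
finger_gap: 20.6
grip_force: 59.7
```

```bash
python3 - <<'E'
from h import *
np.set_printoptions(precision=2,suppress=True)
st=bot.read_state(); print(st["tool_pos"],st["force"],st["moment"],st["finger_gap"],st["grip_force"],st["joint_positions"])
E
```

```text
[588.66 -10.32 196.82] [-0.77 -2.36  8.11] [-0.57  0.05  0.03] 20.554150494009818 59.656677190214396 [ 0.49  0.49 -0.76  1.69  0.37  1.11  1.1 ]
```

>>> jog_arm([
  [[0, 0, 0], [13.6, 4.7, -0.6], 1],
  [[0, 0, 0], [27.9, 5.7, -1.2], 1],
  [[0, 0, 0], [42, 2.9, -1.8], 1],
  [[0, 0, 0], [54.9, -3.4, -2.3], 1],
  [[0, 0, 0], [65.7, -12.8, -2.9], 1],
  [[0, 0, 0], [73.8, -24.7, -3.5], 1],
  [[0, 0, 0], [78.4, -38.3, -4.1], 1],
  [[0, 0, 0], [79.4, -52.6, -4.7], 1],
])

```text
time_s: 16.6
tool_pos: [668.4, -62.7, 192.2]
orientation: [0.132, 3.137, 0.001]
force: [-2.8, 2.7, 9.5]
finger_gap: 20.7
grip_force: 59.6
```

>>> jog_arm([
  [[0, 0, 0], [-2.7, -14.1, -0.6], 1],
  [[0, 0, 0], [-9, -27, -1.2], 1],
  [[0, 0, 0], [-18.5, -37.8, -1.8], 1],
  [[0, 0, 0], [-30.4, -45.9, -2.3], 1],
  [[0, 0, 0], [-43.9, -50.5, -2.9], 1],
  [[0, 0, 0], [-58.3, -51.5, -3.5], 1],
  [[0, 0, 0], [-72.3, -48.8, -4.1], 1],
  [[0, 0, 0], [-85.3, -42.5, -4.7], 1],
])

```text
time_s: 17.6
tool_pos: [583.2, -105.7, 187.5]
orientation: [0.134, 3.135, -0.0]
force: [3.5, 3.0, 7.0]
finger_gap: 20.5
grip_force: 59.3
```

```bash
python3 - <<'E'
from h import *
np.set_printoptions(precision=2,suppress=True)
st=bot.read_state(); print(st["tool_pos"],st["force"],st["moment"],st["finger_gap"],st["grip_force"],st["joint_positions"])
def rows(a0,dt):
    b=np.radians(a0); return [[round(float(55*(np.cos(b+np.radians(dt*i))-np.cos(b))),1),round(float(55*(np.sin(b+np.radians(dt*i))-np.sin(b))),1),round(14*dt*i/360,1)] for i in range(1,9)]
for a0,dt in [(236.5,-3),(212.5,-1.5),(200.5,-1.5),(188.5,-1.5),(176.5,-1.5),(164.5,-1.5),(152.5,-1.5),(140.5,-1.5),(128.5,-1.5)]: print(a0,dt,rows(a0,dt))
s=bot.snapshot("side"); v=s["range_z"]>0; p=cloud(s,np.ones((400,640),bool)); c=s["frame"].astype(int)[v]
k=(np.hypot(p[:,0]-613,p[:,1]+58)<70)&(c[:,0]>100)&(c[:,1]<70)&(p[:,2]>140)&(p[:,2]<215); print("red z now",np.percentile(p[k][:,2],[10,50,90]),k.sum())
E
```

```text
[ 583.18 -105.71  187.53] [3.48 3.05 6.95] [ 0.61 -0.75  0.07] 20.485216585701068 59.34487325605005 [ 0.64  0.5  -0.75  1.69  0.38  1.09  1.26]
236.5 -3 [[-2.4, 1.7, -0.1], [-4.6, 3.4, -0.2], [-6.8, 5.3, -0.3], [-8.9, 7.3, -0.5], [-10.8, 9.4, -0.6], [-12.7, 11.6, -0.7], [-14.4, 13.9, -0.8], [-16.0, 16.3, -0.9]]
212.5 -1.5 [[-0.8, 1.2, -0.1], [-1.5, 2.5, -0.1], [-2.2, 3.7, -0.2], [-2.8, 5.0, -0.2], [-3.5, 6.3, -0.3], [-4.1, 7.6, -0.3], [-4.6, 8.9, -0.4], [-5.1, 10.3, -0.5]]
200.5 -1.5 [[-0.5, 1.4, -0.1], [-0.9, 2.7, -0.1], [-1.4, 4.1, -0.2], [-1.7, 5.5, -0.2], [-2.1, 6.9, -0.3], [-2.4, 8.3, -0.3], [-2.6, 9.7, -0.4], [-2.9, 11.1, -0.5]]
188.5 -1.5 [[-0.2, 1.4, -0.1], [-0.4, 2.9, -0.1], [-0.5, 4.3, -0.2], [-0.6, 5.7, -0.2], [-0.6, 7.2, -0.3], [-0.6, 8.6, -0.3], [-0.6, 10.0, -0.4], [-0.5, 11.5, -0.5]]
176.5 -1.5 [[0.1, 1.4, -0.1], [0.3, 2.9, -0.1], [0.4, 4.3, -0.2], [0.7, 5.7, -0.2], [0.9, 7.1, -0.3], [1.2, 8.5, -0.3], [1.5, 9.9, -0.4], [1.9, 11.3, -0.5]]
164.5 -1.5 [[0.4, 1.4, -0.1], [0.8, 2.8, -0.1], [1.3, 4.1, -0.2], [1.8, 5.5, -0.2], [2.4, 6.8, -0.3], [3.0, 8.1, -0.3], [3.6, 9.4, -0.4], [4.2, 10.7, -0.5]]
152.5 -1.5 [[0.7, 1.3, -0.1], [1.4, 2.5, -0.1], [2.1, 3.7, -0.2], [2.9, 5.0, -0.2], [3.7, 6.2, -0.3], [4.6, 7.3, -0.3], [5.4, 8.5, -0.4], [6.3, 9.6, -0.5]]
140.5 -1.5 [[0.9, 1.1, -0.1], [1.9, 2.2, -0.1], [2.9, 3.2, -0.2], [3.9, 4.2, -0.2], [4.9, 5.2, -0.3], [6.0, 6.2, -0.3], [7.1, 7.1, -0.4], [8.2, 8.1, -0.5]]
128.5 -1.5 [[1.1, 0.9, -0.1], [2.3, 1.7, -0.1], [3.5, 2.6, -0.2], [4.7, 3.3, -0.2], [5.9, 4.1, -0.3], [7.2, 4.8, -0.3], [8.4, 5.5, -0.4], [9.7, 6.2, -0.5]]
red z now [166.16 169.68 173.15] 407
```

>>> jog_arm([
  [[0, 0, 0], [-2.4, 1.7, -0.1], 1],
  [[0, 0, 0], [-4.6, 3.4, -0.2], 1],
  [[0, 0, 0], [-6.8, 5.3, -0.3], 1],
  [[0, 0, 0], [-8.9, 7.3, -0.5], 1],
  [[0, 0, 0], [-10.8, 9.4, -0.6], 1],
  [[0, 0, 0], [-12.7, 11.6, -0.7], 1],
  [[0, 0, 0], [-14.4, 13.9, -0.8], 1],
  [[0, 0, 0], [-16, 16.3, -0.9], 1],
])

```text
time_s: 18.65
tool_pos: [567.3, -89.7, 186.6]
orientation: [0.133, 3.136, -0.002]
force: [1.7, -0.8, 8.1]
finger_gap: 20.5
grip_force: 59.6
```

>>> jog_arm([
  [[0, 0, 0], [-0.8, 1.2, -0.1], 1],
  [[0, 0, 0], [-1.5, 2.5, -0.1], 1],
  [[0, 0, 0], [-2.2, 3.7, -0.2], 1],
  [[0, 0, 0], [-2.8, 5, -0.2], 1],
  [[0, 0, 0], [-3.5, 6.3, -0.3], 1],
  [[0, 0, 0], [-4.1, 7.6, -0.3], 1],
  [[0, 0, 0], [-4.6, 8.9, -0.4], 1],
  [[0, 0, 0], [-5.1, 10.3, -0.5], 1],
])

```text
time_s: 19.65
tool_pos: [562.1, -79.6, 186.1]
orientation: [0.134, 3.136, -0.002]
force: [0.1, -0.9, 9.5]
finger_gap: 20.3
grip_force: 59.7
```

>>> jog_arm([
  [[0, 0, 0], [-0.5, 1.4, -0.1], 1],
  [[0, 0, 0], [-0.9, 2.7, -0.1], 1],
  [[0, 0, 0], [-1.4, 4.1, -0.2], 1],
  [[0, 0, 0], [-1.7, 5.5, -0.2], 1],
  [[0, 0, 0], [-2.1, 6.9, -0.3], 1],
  [[0, 0, 0], [-2.4, 8.3, -0.3], 1],
  [[0, 0, 0], [-2.6, 9.7, -0.4], 1],
  [[0, 0, 0], [-2.9, 11.1, -0.5], 1],
])

```text
time_s: 20.65
tool_pos: [559.1, -68.6, 185.6]
orientation: [0.134, 3.136, -0.002]
force: [-1.2, -1.8, 9.5]
finger_gap: 20.6
grip_force: 59.8
```

>>> jog_arm([
  [[0, 0, 0], [-0.2, 1.4, -0.1], 1],
  [[0, 0, 0], [-0.4, 2.9, -0.1], 1],
  [[0, 0, 0], [-0.5, 4.3, -0.2], 1],
  [[0, 0, 0], [-0.6, 5.7, -0.2], 1],
  [[0, 0, 0], [-0.6, 7.2, -0.3], 1],
  [[0, 0, 0], [-0.6, 8.6, -0.3], 1],
  [[0, 0, 0], [-0.6, 10, -0.4], 1],
  [[0, 0, 0], [-0.5, 11.5, -0.5], 1],
])

```text
time_s: 21.65
tool_pos: [558.4, -57.0, 185.2]
orientation: [0.134, 3.137, -0.002]
force: [-1.4, -0.6, 11.4]
finger_gap: 20.2
grip_force: 59.9
```

>>> jog_arm([
  [[0, 0, 0], [0.1, 1.4, 0], 1],
  [[0, 0, 0], [0.3, 2.9, 0], 1],
  [[0, 0, 0], [0.4, 4.3, 0], 1],
  [[0, 0, 0], [0.7, 5.7, 0], 1],
  [[0, 0, 0], [0.9, 7.1, 0], 1],
  [[0, 0, 0], [1.2, 8.5, 0], 1],
  [[0, 0, 0], [1.5, 9.9, -0.1], 1],
  [[0, 0, 0], [1.9, 11.3, -0.2], 1],
])

```text
time_s: 22.65
tool_pos: [558.9, -52.7, 184.9]
orientation: [-0.142, -3.137, 0.017]
force: [-9.4, -20.2, 20.5]
finger_gap: 20.5
grip_force: 61.5
```

Stop reached: 20 N tangential load, and the TCP stalled at about 173°. I'll relieve the push to read the home pose unloaded.

>>> jog_arm([
  [[0, 0, 0], [-0.4, -1, 0.1], 1],
  [[0, 0, 0], [-0.7, -2, 0.2], 1],
  [[0, 0, 0], [-1, -3, 0.2], 1],
  [[0, 0, 0], [-1.3, -4, 0.2], 1],
  [[0, 0, 0], [-1.5, -5, 0.2], 1],
  [[0, 0, 0], [-1.7, -6, 0.2], 1],
  [[0, 0, 0], [-1.7, -6, 0.2], 1],
  [[0, 0, 0], [-1.7, -6, 0.2], 1],
])

```text
time_s: 23.65
tool_pos: [558.7, -53.2, 185.0]
orientation: [0.135, 3.137, -0.005]
force: [-0.1, -5.0, 9.4]
finger_gap: 20.2
grip_force: 59.9
```

```bash
python3 - <<'E'
from h import *
np.set_printoptions(precision=2,suppress=True)
for i in range(2):
    st=bot.read_state(); print(st["tool_pos"],st["force"],st["moment"],st["finger_gap"],st["grip_force"],st["orientation"])
    s=bot.snapshot("wrist")
save(s,"wrist5.png")
for n,z in [("grip_mid",202),("wheel_hub",160)]:
    for q in bot.place_of("wrist",n)[:1]: print(n,q["conf"],q["location"],wplane(s,st,q["location"],z))
E
```

```text
[558.7  -53.19 185.03] [-0.07 -4.98  9.41] [-0.89  0.09 -0.03] 20.246683505522004 59.928601551800966 [ 0.14  3.14 -0.  ]
[558.67 -53.17 185.01] [-0.94 -5.14  9.94] [-0.94  0.14 -0.03] 20.20186679456263 59.92827272973955 [ 0.14  3.14 -0.  ]
grip_mid 0.74 [150.2, 76.1] [[ 491.31 -172.48  202.  ]]
wheel_hub 0.63 [309.2, 317.7] [[613.13 -58.73 160.  ]]
```

```bash
python3 - <<'E'
import numpy as np
C=np.array([613.7,-59.3]); P=lambda a:C+55*np.array([np.cos(np.radians(a)),np.sin(np.radians(a))])
ref=np.array([558.6,-51.7]); a=173.75
for k in range(3):
    print([[*[round(float(x),1) for x in P(a+15*i)-ref],round(14*15*i/360,1)] for i in range(1,9)]); a+=120; ref=P(a)
print("then", [round(float(x),1) for x in P(173.75+15)-P(173.75)])
ref=P(173.75); print([[*[round(float(x),1) for x in P(173.75+15*i)-ref],round(14*15*i/360,1)] for i in range(1,9)])
E
```

```text
[[0.7, -16.0, 0.6], [4.8, -29.8, 1.2], [12.2, -42.0, 1.8], [22.6, -52.0, 2.3], [35.2, -58.9, 2.9], [49.1, -62.3, 3.5], [63.5, -62.0, 4.1], [77.3, -57.9, 4.7]]
[[12.3, 7.4, 0.6], [22.2, 17.8, 1.2], [29.1, 30.4, 1.8], [32.5, 44.4, 2.3], [32.2, 58.7, 2.9], [28.2, 72.5, 3.5], [20.7, 84.8, 4.1], [10.4, 94.7, 4.7]]
[[-12.6, 6.9, 0.6], [-26.5, 10.3, 1.2], [-40.9, 10.0, 1.8], [-54.7, 6.0, 2.3], [-66.9, -1.5, 2.9], [-76.9, -11.8, 3.5], [-83.8, -24.4, 4.1], [-87.2, -38.4, 4.7]]
then [0.3, -14.4]
[[0.3, -14.4, 0.6], [4.3, -28.1, 1.2], [11.8, -40.4, 1.8], [22.2, -50.3, 2.3], [34.7, -57.2, 2.9], [48.7, -60.7, 3.5], [63.0, -60.3, 4.1], [76.8, -56.3, 4.7]]
```

>>> jog_arm([
  [[0, 0, 0], [0.7, -16, 0.6], 1],
  [[0, 0, 0], [4.8, -29.8, 1.2], 1],
  [[0, 0, 0], [12.2, -42, 1.8], 1],
  [[0, 0, 0], [22.6, -52, 2.3], 1],
  [[0, 0, 0], [35.2, -58.9, 2.9], 1],
  [[0, 0, 0], [49.1, -62.3, 3.5], 1],
  [[0, 0, 0], [63.5, -62, 4.1], 1],
  [[0, 0, 0], [77.3, -57.9, 4.7], 1],
])

```text
time_s: 24.85
tool_pos: [635.5, -110.1, 189.7]
orientation: [0.135, 3.139, -0.002]
force: [-4.9, 1.8, 10.5]
finger_gap: 20.4
grip_force: 60.1
```

>>> jog_arm([
  [[0, 0, 0], [12.3, 7.4, 0.6], 1],
  [[0, 0, 0], [22.2, 17.8, 1.2], 1],
  [[0, 0, 0], [29.1, 30.4, 1.8], 1],
  [[0, 0, 0], [32.5, 44.4, 2.3], 1],
  [[0, 0, 0], [32.2, 58.7, 2.9], 1],
  [[0, 0, 0], [28.2, 72.5, 3.5], 1],
  [[0, 0, 0], [20.7, 84.8, 4.1], 1],
  [[0, 0, 0], [10.4, 94.7, 4.7], 1],
])

```text
time_s: 25.85
tool_pos: [646.5, -15.5, 194.4]
orientation: [0.135, 3.136, -0.003]
force: [0.9, -4.9, 8.2]
finger_gap: 20.5
grip_force: 59.9
```

>>> jog_arm([
  [[0, 0, 0], [-12.6, 6.9, 0.6], 1],
  [[0, 0, 0], [-26.5, 10.3, 1.2], 1],
  [[0, 0, 0], [-40.9, 10, 1.8], 1],
  [[0, 0, 0], [-54.7, 6, 2.3], 1],
  [[0, 0, 0], [-66.9, -1.5, 2.9], 1],
  [[0, 0, 0], [-76.9, -11.8, 3.5], 1],
  [[0, 0, 0], [-83.8, -24.4, 4.1], 1],
  [[0, 0, 0], [-87.2, -38.4, 4.7], 1],
])

```text
time_s: 26.85
tool_pos: [558.8, -51.9, 199.0]
orientation: [0.131, 3.137, 0.002]
force: [3.3, 3.1, 6.0]
finger_gap: 20.4
grip_force: 59.7
```

>>> jog_arm([
  [[0, 0, 0], [0.3, -14.4, 0.6], 1],
  [[0, 0, 0], [4.3, -28.1, 1.2], 1],
  [[0, 0, 0], [11.8, -40.4, 1.8], 1],
  [[0, 0, 0], [22.2, -50.3, 2.3], 1],
  [[0, 0, 0], [34.7, -57.2, 2.9], 1],
  [[0, 0, 0], [48.7, -60.7, 3.5], 1],
  [[0, 0, 0], [63, -60.3, 4.1], 1],
  [[0, 0, 0], [76.8, -56.3, 4.7], 1],
])

```text
time_s: 27.85
tool_pos: [635.1, -110.1, 203.7]
orientation: [-0.135, -3.138, 0.002]
force: [-4.4, 1.0, 11.8]
finger_gap: 20.2
grip_force: 60.3
```

>>> jog_arm([
  [[0, 0, 0], [12.3, 7.4, 0.6], 1],
  [[0, 0, 0], [22.2, 17.8, 1.2], 1],
  [[0, 0, 0], [29.1, 30.4, 1.8], 1],
  [[0, 0, 0], [32.5, 44.4, 2.3], 1],
  [[0, 0, 0], [32.2, 58.7, 2.9], 1],
  [[0, 0, 0], [28.2, 72.5, 3.5], 1],
  [[0, 0, 0], [20.7, 84.8, 4.1], 1],
  [[0, 0, 0], [10.4, 94.7, 4.7], 1],
])

```text
time_s: 28.85
tool_pos: [646.4, -15.4, 208.4]
orientation: [0.135, 3.136, -0.002]
force: [0.9, -5.0, 8.8]
finger_gap: 20.7
grip_force: 60.0
```

>>> jog_arm([
  [[0, 0, 0], [-12.6, 6.9, 0.6], 1],
  [[0, 0, 0], [-26.5, 10.3, 1.2], 1],
  [[0, 0, 0], [-40.9, 10, 1.8], 1],
  [[0, 0, 0], [-54.7, 6, 2.3], 1],
  [[0, 0, 0], [-66.9, -1.5, 2.9], 1],
  [[0, 0, 0], [-76.9, -11.8, 3.5], 1],
  [[0, 0, 0], [-83.8, -24.4, 4.1], 1],
  [[0, 0, 0], [-87.2, -38.4, 4.7], 1],
])

```text
time_s: 29.85
tool_pos: [558.7, -52.1, 213.0]
orientation: [0.131, 3.137, 0.002]
force: [3.4, 3.1, 6.9]
finger_gap: 20.5
grip_force: 59.6
```

>>> jog_arm([
  [[0, 0, 0], [0, 0, 0], 1],
  [[0, 0, 0], [0, 0, 0], 1],
  [[0, 0, 0], [0, 0, 0], 1],
  [[0, 0, 0], [0, 0, 0], 1],
  [[0, 0, 0], [0, 0, 0], 1],
  [[0, 0, 0], [0, 0, 0], 1],
  [[0, 0, 0], [0, 0, 0], 1],
  [[0, 0, 0], [0, 0, 0], 1],
])

```text
time_s: 30.85
tool_pos: [558.7, -53.5, 213.0]
orientation: [0.134, 3.138, -0.002]
force: [-0.7, -0.6, 10.8]
finger_gap: 20.4
grip_force: 60.2
```

```bash
python3 - <<'E'
from h import *
np.set_printoptions(precision=2,suppress=True)
st=bot.read_state(); print(st["tool_pos"],st["force"],st["moment"],st["finger_gap"],st["grip_force"],st["orientation"],st["joint_velocities"])
s=bot.snapshot("scene"); save(s,"scene9.png")
T=np.linalg.inv(s["camera_from_world"])
s=bot.snapshot("side"); v=s["range_z"]>0; p=cloud(s,np.ones((400,640),bool)); c=s["frame"].astype(int)[v]
k=(np.hypot(p[:,0]-613,p[:,1]+58)<70)&(c[:,0]>100)&(c[:,1]<70)&(p[:,2]>140)&(p[:,2]<215); print("red z now",np.percentile(p[k][:,2],[10,50,90]),k.sum())
E
```

```text
[558.67 -53.49 213.03] [-0.71 -0.64 10.84] [-0.17  0.26  0.  ] 20.414117944480928 60.175768258050084 [ 0.13  3.14 -0.  ] [ 0. -0.  0.  0. -0. -0.  0.]
red z now [192.34 195.46 198.92] 268
```

View pics/scene9.png

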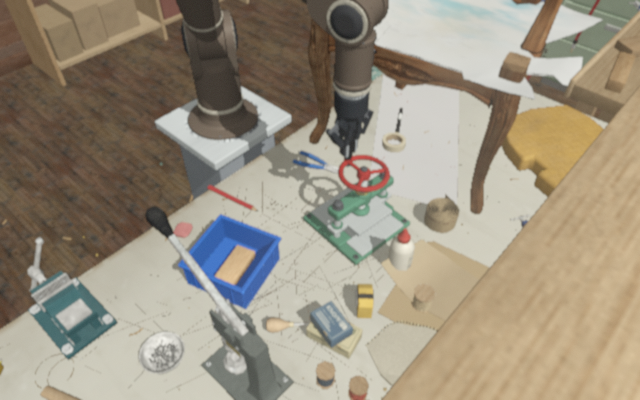

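The pine is in the bin at (265,235), and the gripper holds the grip at (148,348). The bottle, webbing roll, tape measure and pliers are where they started. Handing in.

```bash
python3 -c "
from plant import bot
print(bot.sign_off())"
```

```text
the job is handed in; nothing more can be done
None
```

The offcut is in the blue bin, and the wheel was wound to its hard stop and backed off two full turns (within about 0.3° by the arm's reading); the gripper is still holding the grip with the wheel at rest.

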